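Release the data logger from its locking dock and pack it

ROBOT

A 6-joint arm with a two-finger parallel gripper is mounted at the origin on the work surface. World frame = base frame: x ahead of the robot, y to its left, z up, the work surface at z = 0. Lengths are in m, angles in rad, forces in N, time in s.
With the tool pointing down it reaches from about 0.375 to 0.975 m from the base axis. Payload 3.8 kg.
Tool frame: the origin (TCP) lies where the fingers leave the gripper's body, on its centre line; the fingertips stand 64 mm ahead of it and the grasp point (between the pads) lies 45 mm ahead of it; z points along the fingers, y is the line along which they close (so a half turn about z gives the same grasp; the last joint's range is limited). The gripper opens to 88 mm and grips with 3 to 60 N. Pads are 18 mm wide; open, the fingers measure 123 mm over their backs; the gripper's body (75 mm by 187 mm) begins 45 mm behind the grasp point.
Start: joints at [-1.192, 0.264, 1.604, -0, 1.274, -0.037], TCP at [0.273, -0.617, 0.303] pointing down, gripper open.
Joint ranges: [-2.63, 2.63], [-0.94, 2.18], [0.31, 2.57], [-1.31, 4.45], [0, 2.66], [-2.55, 2.55]. Speed limits (rad/s): [2.57, 2.57, 3.14, 3.14, 3.14, 3.14].

INTERFACE

Orientations are given as a unit quaternion [x, y, z, w].
In Python, from plant import manip, vision, job gives the robot as it stands.
- The arm moves only by the tool jog_arm, never from a script. Its argument "targets" is one flat list of numbers, 4 for each row, row after row: the shift along the tool's x, y, z in cm, then the turn about the tool's z in degrees. A call has 1 to 10 rows; each row shifts and turns the commanded pose from where the row before left it, along the tool's axes as they then stand; what a row does not reach is not made up. A row lasts 1/12 s, in which the tool goes at most 41.7 mm and 7.16 degrees, less where a joint would pass 70% of its speed; a pose out of reach is approached as far as the arm can. A call with a gripper value outside its range is refused whole. "hand" is the finger opening in cm, from 0 to 8.81, set as the call begins (left out, the last holds). The fingers move at their own pace and stop on an object; the grip force is fixed at half the most. Time passes only in rows, so rows that do not move let the fingers close. It gives the time, the measured TCP pose, the force and the opening at its end, in the units of the state.
- manip.sense(): the state, without advancing time (a new reading comes with each control period).
- vision.snapshot(name): name is "scene" or "top" or "wrist"; returns a dict with "img" (400x640x3 uint8, red, green, blue), "vertical_fov" (degrees; the focal length in pixels is half the picture's height over the tangent of half this angle, whatever the lens; pixels are square), "cx", "cy" (the principal point, pixels), "k1" (the pictures are not rectified: a ray, as slopes to the right and down, at radius r is drawn at 1 + k1 r^2 times it, then the intrinsics apply), "eye" and "attitude" of the camera in the world; the wrist camera has in their place "mount" (4x4, takes a point from camera to tool coordinates, whose origin is the TCP and whose axes are the flange's). Camera axes: x right, y up, looking along -z (the intrinsics and any distortion apply to the point x, -y, -z); pixel columns grow to the right and rows downward; lengths in m; the calibration is good to about 2 mm. A picture is of the moment at which its call begins: read the wrist's pose just before it. There is no depth.
- job.finish_job(): hands the job in, once; it reports no verdict.
The state is a dict: "time": time; "qpos": joint angles; "qd": joint speeds; "tau": joint torques, N m; "tcp_pos": TCP position; "tool_rot": TCP orientation; "contact_force": force on the tool from outside, world axes, zero at the start; "wrist_torque": the same for the moment, N m; "gripper_width": opening from 0.0 (shut) to 1.0 (fully open).
Only numpy, scipy, OpenCV 4.12 (cv2) and the standard library are available. Lean on these libraries where they do the work, as an engineer would, in place of code of your own. Each camera call takes 0.05 s, during which the arm holds its last target. There are 200 camera calls.

TASK

On the dispatch desk two units stand in a grey locking dock, each bolted down by the black pull knob in front of it. Pull out the knob of the unit with the carrying handle (the data logger) until it clicks at its stop, lift the logger out and stand it upright in the empty half of the open carton; then push that knob fully home again. Leave the other unit, its knob and everything else on the desk as they are.

Things in the scene. Friction and masses are not known exactly. Their poses are not given: they have to be found in the camera images.
- logger_center (a point): Data logger, white plastic unit with a grey handle on top, 0.25 to 0.5 kg: foot 80 x 80 x 30 mm, above it a rear half 40 x 80 mm up to 95 mm. Point on the foot's vertical centre line, 66 mm above its underside. z up, x towards the tall rear half. It stands in either bay, its axes parallel to the dock's.
- logger_handle (a point): Centre of the logger's handle bar: 78 mm long along the logger's y, 14 mm wide, 14 mm high, 20 mm behind (+x) the foot's centre line, 125 mm above the logger's underside. 23 mm of free height beneath the bar; it stands on two posts, 58 mm apart inside.
- canister_center (a point): The other docked unit, to be left alone: same white foot (80 x 80 x 30 mm), with a round top 52 mm in diameter and no handle, 100 mm tall in all. Point on the foot's vertical centre line, 50 mm above its underside. It stands in the bay that the logger does not use.
- knob_left (a joint): Black pull knob of the dock's left bay (+y side): pull distance in m. 0 = fully in (its bolt lies over the unit's foot), 0.040 = fully out (detent and end stop). Slides straight along its own axis. An over-centre spring resists with up to about 9 N, clicks it home from below about 18 mm and out from above about 22 mm, and holds it there.
- knob_right (a joint): Black pull knob of the dock's right bay (-y side): pull distance in m. 0 = fully in (its bolt lies over the unit's foot), 0.040 = fully out (detent and end stop). Slides straight along its own axis. An over-centre spring resists with up to about 9 N, clicks it home from below about 18 mm and out from above about 22 mm, and holds it there.
- knob_left_head (a point): Centre of the black knob head of the left bay; moves with it. Head 40 mm in diameter, 28 mm long (14 mm either side of this point), on a 12 mm rod. Its z axis is the pull direction: up and towards the dock's front (-x), 28 degrees from vertical; y is level, along the dock's width. With the knob in, the head's underside stands 12 mm off the sloping console face.
- knob_right_head (a point): Centre of the black knob head of the right bay; moves with it. Head 40 mm in diameter, 28 mm long (14 mm either side of this point), on a 12 mm rod. Its z axis is the pull direction: up and towards the dock's front (-x), 28 degrees from vertical; y is level, along the dock's width. With the knob in, the head's underside stands 12 mm off the sloping console face.
- bay_left (a point): Middle of the left bay's floor (+y side) in the grey dock, 38 mm above the desk. x: dock's depth (console and knobs lie 46 to 148 mm towards -x, the console rises to about 150 mm above the desk); y: dock's width (250 mm). The bay is a square cradle, 84 mm inside, walls 22 mm high, open above. The bays lie 130 mm apart. The dock does not move.
- bay_right (a point): Middle of the right bay's floor (-y side) in the grey dock, 38 mm above the desk. x: dock's depth (console and knobs lie 46 to 148 mm towards -x, the console rises to about 150 mm above the desk); y: dock's width (250 mm). The bay is a square cradle, 84 mm inside, walls 22 mm high, open above. The bays lie 130 mm apart. The dock does not move.
- bar_mid (a point): Middle of the level status bar that spans the dock (250 mm along the dock's width y, 10 mm thick, 240 to 270 mm above the desk) on a post at each end, 120 mm to either side. It runs between knobs and units, 50 mm in front (-x) of the bay centres, and is in the way of a gripper coming straight down on a knob that is in.
- carton_space (a point): Middle of the floor of the empty half of the open cardboard carton (250 x 140 mm outside, fixed), 5 mm above the desk. x: along the carton, away from its half full of medicine boxes; y: across. Free space 117 x 130 mm, walls and divider 85 mm above the desk. It stands on one side of the dock; on the other is a closed parcel of like size, 100 mm tall.
- logger: The data logger itself (origin: middle of the foot's underside).
- spool: Bystander, to be left alone: upright white plastic thread spool, 50 mm across, 66 mm tall; origin at the middle of its underside.
- pillbox: Bystander, to be left alone: small closed medicine box, 60 x 100 x 40 mm tall; origin at the middle of its underside.
- dispenser: Bystander, to be left alone: desk tape dispenser, 150 x 60 mm, 101 mm tall; origin at the middle of its underside.
- bottle: Bystander, to be left alone: clear bottle, 60 mm across, 140 mm tall; origin at the middle of its underside.
- mug: Bystander, to be left alone: steel cup, 80 mm across, 95 mm tall; origin at the middle of its underside.
- stapler: Bystander, to be left alone: black stapler, 140 x 35 x 46 mm tall; origin at the middle of its underside.
Not all that is in view belongs to the job. What is shaped like the logger but blue is not meant.

How it is judged:
By the outcome, as a careful person would: the job done as asked, in the order asked, and still so for the second after the job is handed in, with the robot touching nothing.
It also fails if it takes over 62 s, if anything falls off the work surface, if the arm or the gripper's body presses on something with over 40 N, if the wrist force passes 120 N, or if a joint passes its speed limit or range.

## Working session

There is one attempt and no reset: what is moved stays moved. The work goes in short steps, Python scripts to look and compute and a tool call to move; the robot and the scene stay as the last step left them, time stands still between calls to the robot, and variables do not carry over. Pictures are saved under pics/ and viewed, on a budget of 10 in all, crops included, one or two more only if the job needs it, and the job is handed in when it is done.

Besides the shell and the picture viewer there is one more tool, called after "Request:" as name(argument=value, ...) on one line, values as JSON. jog_arm: Moves the arm, as the interface text tells. Its arguments: {"type":"object","properties":{"targets":{"type":"array","items":{"type":"number"}},"hand":{"type":"number"}},"required":["targets"]}

```bash
mkdir -p pics; ls; python3 - <<'E'
from plant import manip, vision, job
import cv2
s=manip.sense(); print({k:(v if not hasattr(v,'round') else v) for k,v in s.items()})
for n in ("scene","top","wrist"):
    d=vision.snapshot(n); cv2.imwrite(f"pics/{n}0.png",d["img"][:,:,::-1])
    print(n,{k:v for k,v in d.items() if k!="img"})
E
```

```text
pics
{'time': 0.0, 'qpos': array([-1.19189935e+00,  2.64762969e-01,  1.60534549e+00,  2.20621750e-05,
        1.27371281e+00, -3.68956091e-02]), 'qd': array([ 0.00027525, -0.00075244,  0.00012319,  0.00052495, -0.00242336,
       -0.00083319]), 'tau': array([ 5.27100510e-04, -5.02107954e+01, -3.56878316e+01,  7.29521457e-02,
        2.95367127e-02, -1.98306552e-04]), 'tcp_pos': array([ 0.27244118, -0.6169627 ,  0.30139664]), 'tool_rot': array([ 9.78467351e-01,  2.06398649e-01, -1.79229904e-04, -1.09985142e-03]), 'contact_force': array([-0.09089677, -0.23881187,  0.00950572]), 'wrist_torque': array([-0.00582136,  0.0244354 ,  0.02189284]), 'gripper_width': 1.0031304344585887}
scene {'vertical_fov': 46.27304549998142, 'cx': 323.8654561901232, 'cy': 194.53940653972634, 'k1': -0.023518055192686745, 'eye': array([0.99852426, 0.42607543, 1.12182281]), 'attitude': array([0.11040463, 0.25610135, 0.87121972, 0.40397911])}
top {'vertical_fov': 47.92237055128389, 'cx': 322.95359360551646, 'cy': 203.89595260483415, 'k1': -0.04849547761496349, 'eye': array([ 0.41164517, -0.00133597,  1.26841526]), 'attitude': array([ 0.02809328, -0.03124166, -0.70066587,  0.7122514 ])}
wrist {'vertical_fov': 63.864680572540166, 'cx': 319.4336560394763, 'cy': 200.56509901303792, 'k1': -0.015366887251380036, 'mount': array([[-1.06390097e-03,  9.62424731e-01,  2.71546506e-01,
         7.01134458e-02],
       [ 9.99998054e-01,  5.72728606e-04,  1.88804023e-03,
         7.48493215e-04],
       [ 1.66157416e-03,  2.71547986e-01, -9.62423467e-01,
        -8.23568764e-02],
       [ 0.00000000e+00,  0.00000000e+00,  0.00000000e+00,
         1.00000000e+00]])}
```

View pictures.

View pics/scene0.png

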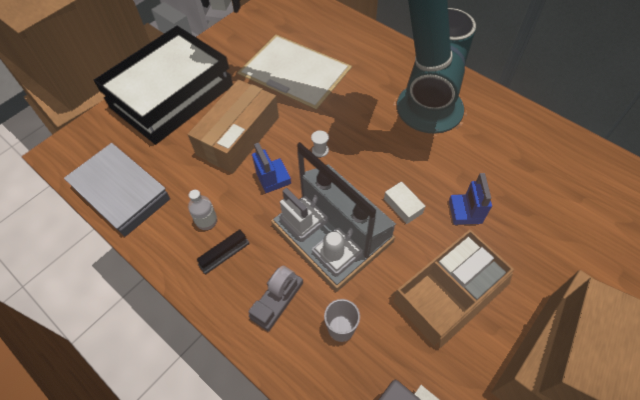

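View pics/top0.png

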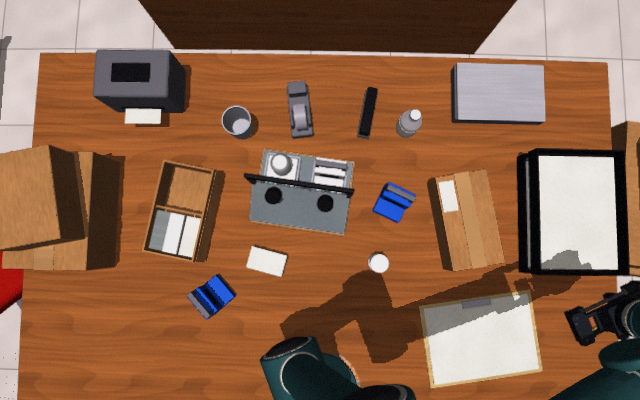

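```bash
cat > h.py <<'E'
import numpy as np, cv2
from scipy.spatial.transform import Rotation as R
from scipy.optimize import least_squares
from plant import manip, vision, job
def cam(d, s=None):
    f=200/np.tan(np.radians(d["vertical_fov"])/2)
    K=np.array([[f,0,d["cx"]],[0,f,d["cy"]],[0,0,1]]); D=np.array([d["k1"],0,0,0,0])
    if "mount" in d:
        M=np.eye(4); M[:3,:3]=R.from_quat(s["tool_rot"]).as_matrix(); M[:3,3]=s["tcp_pos"]
        T=M@d["mount"]
    else:
        T=np.eye(4); T[:3,:3]=R.from_quat(d["attitude"]).as_matrix(); T[:3,3]=d["eye"]
    Rc=T[:3,:3]@np.diag([1,-1,-1])   # cv camera -> world
    return K,D,Rc,T[:3,3]
def ray(c,uv):
    n=cv2.undistortPoints(np.array([[uv]],float),c[0],c[1])[0,0]
    v=c[2]@np.array([n[0],n[1],1]); return c[3],v/np.linalg.norm(v)
def atz(c,uv,z):
    o,v=ray(c,uv); return o+v*(z-o[2])/v[2]
def tri(*cu):
    A=np.zeros((3,3));b=np.zeros(3);P=[]
    for c,uv in cu:
        o,v=ray(c,uv);M=np.eye(3)-np.outer(v,v);A+=M;b+=M@o;P.append((o,v))
    p=np.linalg.solve(A,b)
    return p,[1000*np.linalg.norm(np.cross(p-o,v)) for o,v in P]
def proj(c,p):
    r=cv2.Rodrigues(c[2].T)[0]
    return cv2.projectPoints(np.array(p,float).reshape(-1,3),r,-c[2].T@c[3],c[0],c[1])[0][:,0]
def crop(img,x0,y0,x1,y1,k,name):
    im=cv2.resize(img[y0:y1,x0:x1],None,fx=k,fy=k,interpolation=cv2.INTER_CUBIC)
    for x in range((x0+9)//10*10,x1,10):
        cv2.line(im,(int((x-x0+.5)*k),0),(int((x-x0+.5)*k),5 if x%50 else 14),(255,255,0),1)
        if x%20==0: cv2.putText(im,str(x),(int((x-x0+.5)*k)-10,24),0,.35,(255,255,0),1)
    for y in range((y0+9)//10*10,y1,10):
        cv2.line(im,(0,int((y-y0+.5)*k)),(5,int((y-y0+.5)*k)),(255,255,0),1)
        if y%20==0: cv2.putText(im,str(y),(8,int((y-y0+.5)*k)+4),0,.35,(255,255,0),1)
    cv2.imwrite("pics/"+name,im[:,:,::-1])
E
python3 - <<'E'
from h import *
import pickle
S=vision.snapshot("scene");T=vision.snapshot("top")
pickle.dump((S,T),open("st.pkl","wb"))
crop(T["img"],140,140,360,270,3.6,"topc.png")
crop(S["img"],265,140,520,345,2.9,"scenec.png")
E
```

```text
(no output)
```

View pics/topc.png

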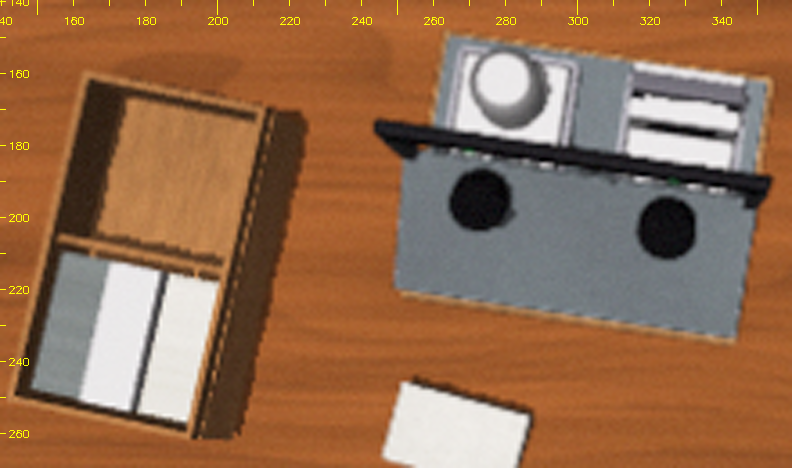

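View pics/scenec.png

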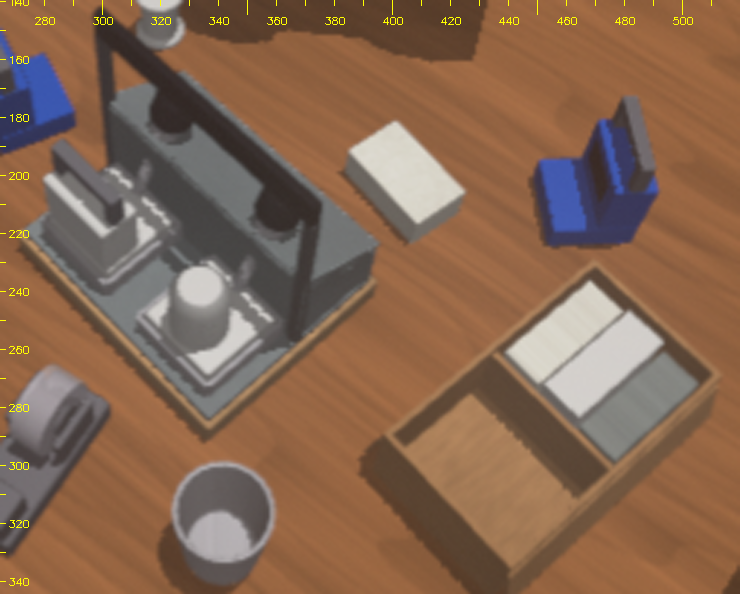

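```bash
cat > m.py <<'E'
from h import *
import pickle
S,T=pickle.load(open("st.pkl","rb")); cs,ct=cam(S),cam(T)
t=lambda x,y:(140+x/3.6-.5,140+y/3.6-.5)
s=lambda x,y:(265+x/2.9-.5,140+y/2.9-.5)
P={}
for n,a,b in [("knobR",(667,228),(172,118)),("knobL",(480,200),(278,208)),("can_top",(503,75),(200,285)),
 ("handle",(690,88),(90,178)),("cartA",(88,75),(510,577)),("cartB",(270,107),(388,434)),("cartC",(195,437),(595,265)),("cartD",(15,393),(718,376)),
 ("divL",(55,237),(612,465)),("divR",(222,272),(495,355)),("barL",(376,124),(319,203)),("barR",(770,182),(100,10)),("dockFL",(447,35),(208,438)),("pillbox",(460,425),(405,170))]:
    P[n],e=tri((ct,t(*a)),(cs,s(*b))); print(n,P[n].round(4),np.round(e,1))
for a,b in [("knobR","knobL"),("barR","barL"),("cartB","cartA"),("divR","divL")]:
    d=P[b]-P[a]; print(a,b,np.linalg.norm(d[:2]),np.degrees(np.arctan2(-d[0],d[1])))
for a,b in [("cartC","cartB"),("cartD","cartA")]:
    d=P[b]-P[a]; print(a,b,np.linalg.norm(d[:2]),np.degrees(np.arctan2(d[1],d[0])))
E
python3 m.py
```

```text
knobR [ 0.5084 -0.0104  0.154 ] [0.5 0.5]
knobL [0.5249 0.118  0.1632] [0.7 0.7]
can_top [0.6141 0.1074 0.146 ] [1. 1.]
handle [ 0.6034 -0.0225  0.1616] [2.3 2.3]
cartA [0.6235 0.4263 0.0708] [0.1 0.1]
cartB [0.5973 0.2868 0.0856] [3.1 3.1]
cartC [0.3544 0.3339 0.0795] [2.1 2.1]
cartD [0.3841 0.4651 0.0883] [2.2 2.2]
divL [0.5006 0.4403 0.0823] [0.7 0.7]
divR [0.4774 0.3165 0.0764] [1. 1.]
barL [0.5588 0.1729 0.2752] [0.9 0.9]
barR [ 0.5266 -0.0711  0.2712] [1.7 1.7]
dockFL [0.6696 0.1642 0.0139] [0.1 0.1]
pillbox [0.365  0.1441 0.0524] [3.3 3.3]
knobR knobL 0.12945373313576078 -7.305875696531421
barR barL 0.24608625853700059 -7.510581784899461
cartB cartA 0.14200872523585772 -10.64499356166777
divR divL 0.12594513577040528 -10.622237513065478
cartC cartB 0.24737283814878222 -10.976791077769192
cartD cartA 0.24253269443324868 -9.203260634433105
```

Request:
jog_arm(targets=[2.7,-3,-0.3,0,2.7,-3,-0.3,0,2.7,-3,-0.3,0,2.7,-3,-0.3,0,2.7,-3,-0.3,0,2.7,-3,-0.3,0,2.7,-3,-0.3,0,2.7,-3,-0.3,0,2.7,-3,-0.3,0,2.7,-3,-0.3,0])

```text
time: 1.08
tcp_pos: [0.3985, -0.2321, 0.333]
tool_rot: [0.979, 0.206, 0.0, 0.0]
contact_force: [1.4, -0.7, 0.2]
gripper_width: 1.004
```

Request:
jog_arm(targets=[2.7,-3,-0.3,0,2.7,-3,-0.3,0,2.7,-3,-0.3,0,2.7,-3,-0.3,0,2.7,-3,-0.3,0,2.0,-2.5,0,0,0,0,0,-7,0,0,0,-7,0,0,0,-7,0,0,0,-7])

```text
time: 1.92
tcp_pos: [0.4695, -0.0107, 0.3476]
tool_rot: [0.898, 0.44, -0.0, -0.0]
contact_force: [1.3, 0.1, -0.6]
gripper_width: 0.998
```

Request:
jog_arm(targets=[0,0,0,-7,0,0,0,-7,0,0,0,-7,0,0,0,-7,0,0,0,-7,0,0,0,-7,0,0,0,-7,0,0,0,-7,0,0,0,-7,0,0,0,-7])

```text
time: 2.75
tcp_pos: [0.4694, -0.0113, 0.3476]
tool_rot: [0.484, 0.875, -0.0, -0.0]
contact_force: [-1.0, 0.3, 0.6]
gripper_width: 0.998
```

Request:
jog_arm(targets=[0,0,0,-7,0,0,0,-7,0,0,0,-7,0,0,0,-7,0,0,0,-7,0,0,0,-7,0,0,0,-7,0,0,0,-1.7,0,0,0,0])

```text
time: 3.5
tcp_pos: [0.4694, -0.0113, 0.3477]
tool_rot: [0.065, 0.998, 0.0, -0.0]
contact_force: [0.2, 0.5, 0.3]
gripper_width: 1.002
```

```bash
python3 - <<'E'
from h import *
import pickle
s=manip.sense();W=vision.snapshot("wrist");pickle.dump((s,W),open("w1.pkl","wb"))
print(s["time"],s["tcp_pos"].round(4),R.from_quat(s["tool_rot"]).as_matrix().round(4),s["qpos"].round(2))
c=cam(W,s);print(proj(c,[[.508,-.01,.16],[.525,.118,.16],[.527,-.071,.27],[.559,.173,.27],[.6034,-.0225,.163]]).round())
crop(W["img"],0,0,640,400,1.25,"w1.png")
E
```

```text
3.5 [ 0.4694 -0.0113  0.3477] [[-0.9916  0.1295 -0.    ]
 [ 0.1295  0.9916  0.    ]
 [ 0.      0.     -1.    ]] [-0.08 -0.16  1.97  0.    1.34 -1.52]
[[327. 234.]
 [469. 234.]
 [233. 344.]
 [641. 342.]
 [326. 327.]]
```

View pics/w1.png

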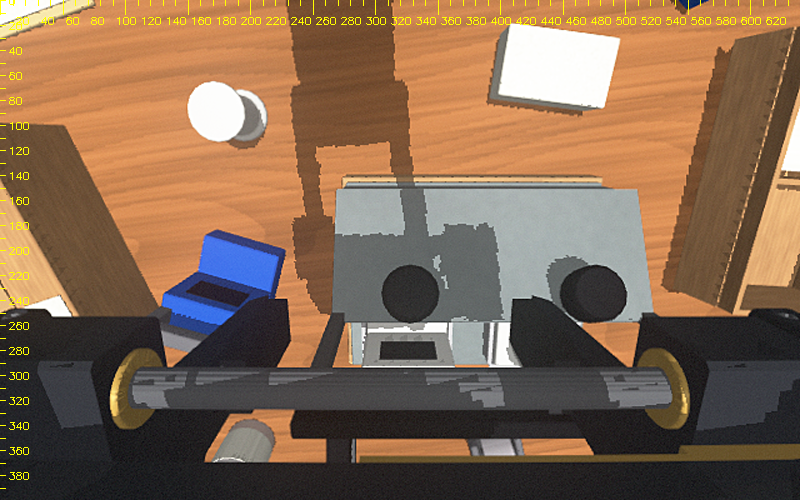

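```bash
cat >> m.py <<'E'
print("----")
s_,W=pickle.load(open("w1.pkl","rb")); cw=cam(W,s_)
w=lambda x,y:(x/1.25-.5,y/1.25-.5)
for n,a,b,c in [("knobR",(667,228),(172,118),(410.5,293.5)),("knobL",(480,200),(278,208),(596,293))]:
    p,e=tri((ct,t(*a)),(cs,s(*b)),(cw,w(*c))); print(n,p.round(4),np.round(e,1))
    p2,e=tri((cs,s(*b)),(cw,w(*c))); print(" scene+wrist",p2.round(4),np.round(e,1))
    p2,e=tri((ct,t(*a)),(cw,w(*c))); print(" top+wrist",p2.round(4),np.round(e,1))
# bar front edge, in dock frame
yaw=np.radians(-7.46);X=np.array([np.cos(yaw),np.sin(yaw),0]);Y=np.array([-X[1],X[0],0])
bm=(P["barL"]+P["barR"])/2; bay=bm+.05*X-.065*Y; bay[2]=.038; print("bm",bm,"bayR",bay)
d=P["knobR"]-bay;print("knobR in bay frame",d@X,d@Y)
# contour of the model head for hypotheses, vs. blobs
def head(c): 
    a=-np.sin(np.radians(28))*X+np.cos(np.radians(28))*np.array([0,0,1]);u=np.cross(Y,a)
    th=np.linspace(0,2*np.pi,40)
    return np.array([c+h*a+.02*(np.cos(q)*u+np.sin(q)*Y) for h in(-.014,.014) for q in th])
for z,x in [(.155,-.07),(.163,-.076),(.163,-.07)]:
    c=bay+x*X;c[2]=z
    for nm,cc in(("top",ct),("scene",cs),("wrist",cw)):
        q=proj(cc,head(c));print(z,x,nm,q.min(0).round(1),q.max(0).round(1))
for nm,im,(x0,y0,x1,y1) in(("top",T,(312,188,338,218)),("wrist",W,(295,205,362,257)),("scene",S,(310,165,338,192))):
    m=(im["img"][y0:y1,x0:x1].max(2)<45).astype(np.uint8); n,l,st,ce=cv2.connectedComponentsWithStats(m)
    k=1+st[1:,4].argmax();print(nm,st[k][:2]+[x0,y0],st[k][:2]+st[k][2:4]+[x0-1,y0-1],ce[k]+[x0,y0],st[k][4])
E
python3 m.py | sed '1,/----/d'
```

```text
knobR [ 0.5092 -0.0096  0.1562] [1.3 0.6 1. ]
 scene+wrist [ 0.51   -0.0092  0.1567] [0.3 0.3]
 top+wrist [ 0.5075 -0.0094  0.1626] [0.6 0.6]
knobL [0.5246 0.1193 0.1652] [1.  2.1 2.7]
 scene+wrist [0.5248 0.1199 0.1654] [2.3 2.3]
 top+wrist [0.5229 0.119  0.1688] [1.5 1.5]
bm [0.54271446 0.05086847 0.27320479] bayR [ 0.58385204 -0.02007305  0.038     ]
knobR in bay frame -0.07602069198667047 -0.00020108836086962624
0.155 -0.07 top [316.8 190.7] [333.5 209.9]
0.155 -0.07 scene [312.8 171.9] [331.7 190.9]
0.155 -0.07 wrist [303.9 214.6] [349.3 261. ]
0.163 -0.076 top [316.4 192.8] [333.2 212.1]
0.163 -0.076 scene [314.5 168.7] [333.5 187.8]
0.163 -0.076 wrist [303.4 210.9] [350.4 259. ]
0.163 -0.07 top [316.7 190.4] [333.6 209.7]
0.163 -0.07 scene [312.7 170.1] [331.7 189.2]
0.163 -0.07 wrist [303.5 217.5] [350.2 264.9]
top [317 195] [332 211] [324.97156398 202.96682464] 211
wrist [305 212] [350 256] [327.26408451 231.42957746] 284Traceback (most recent call last):
  File "m.py", line 37, in <module>
    k=1+st[1:,4].argmax();print(nm,st[k][:2]+[x0,y0],st[k][:2]+st[k][2:4]+[x0-1,y0-1],ce[k]+[x0,y0],st[k][4])
        ~~~~~~~~~~~~~~~^^
ValueError: attempt to get argmax of an empty sequence
```

Request:
jog_arm(targets=[-0.4,0.15,3.4,0,-0.4,0.15,3.4,0,-0.4,0.15,3.4,0,-0.4,0.15,3.4,0,0,0,0,0])

```text
time: 3.97
tcp_pos: [0.482, -0.007, 0.2049]
tool_rot: [0.066, 0.998, 0.0, -0.006]
contact_force: [-1.0, -0.2, -1.1]
gripper_width: 1.0
```

Request:
jog_arm(targets=[-0.15,0,0,0,-0.15,0,0,0,0,0,0,0])

```text
time: 4.22
tcp_pos: [0.4911, -0.008, 0.2146]
tool_rot: [0.065, 0.998, -0.0, 0.002]
contact_force: [1.0, 0.0, 0.2]
gripper_width: 1.0
```

Request:
jog_arm(targets=[0,0,0,0,0,0,0,0,0,0,0,0])

```text
time: 4.47
tcp_pos: [0.4899, -0.0079, 0.2132]
tool_rot: [0.065, 0.998, -0.0, 0.001]
contact_force: [0.3, 0.3, 0.2]
gripper_width: 0.999
```

Request:
jog_arm(targets=[-0.15,0,0,0,0,0,0,0,0,0,0,0])

```text
time: 4.72
tcp_pos: [0.4907, -0.008, 0.2119]
tool_rot: [0.065, 0.998, 0.0, 0.0]
contact_force: [0.1, 0.0, 0.4]
gripper_width: 0.999
```

Request:
jog_arm(targets=[-0.15,0,0,0,0,0,0,0,0,0,0,0])

```text
time: 4.97
tcp_pos: [0.4922, -0.0082, 0.2116]
tool_rot: [0.065, 0.998, -0.0, -0.0]
contact_force: [0.2, -0.5, -0.6]
gripper_width: 1.001
```

Request:
jog_arm(targets=[-0.15,0,0,0,0,0,0,0,0,0,0,0])

```text
time: 5.22
tcp_pos: [0.4937, -0.0084, 0.2117]
tool_rot: [0.065, 0.998, 0.0, -0.0]
contact_force: [-0.7, -0.1, 0.7]
gripper_width: 0.998
```

```bash
python3 - <<'E'
from h import *
s=manip.sense();W=vision.snapshot("wrist")
print(s["tcp_pos"],s["contact_force"])
crop(W["img"],0,0,640,400,1.25,"w2.png")
E
```

```text
[ 0.493705   -0.00841502  0.21165123] [-0.66150215 -0.10659987  0.69833658]
```

View pics/w2.png

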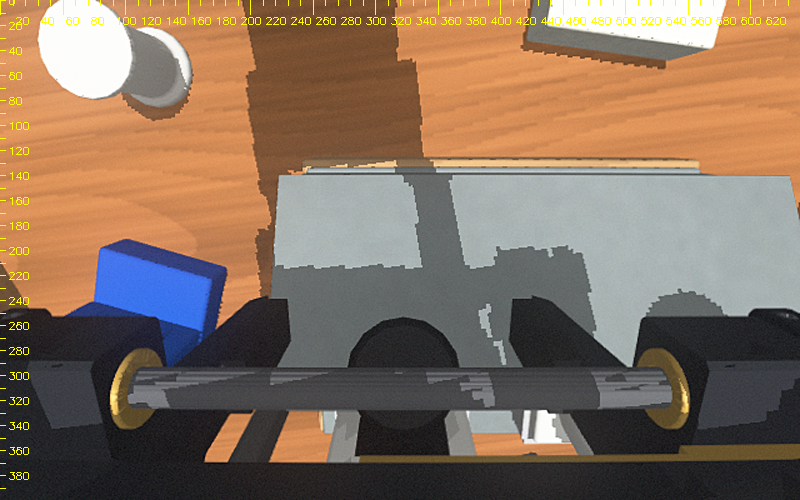

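Request:
jog_arm(targets=[0,0,0,0,0,0,0,0,0,0,0,0,0,0,0,0,0,0,0,0,0,0,0,0], hand=0)

```text
time: 5.77
tcp_pos: [0.4937, -0.0084, 0.2117]
tool_rot: [0.065, 0.998, -0.0, 0.0]
contact_force: [0.4, 0.2, 0.4]
gripper_width: 0.57
```

Request:
jog_arm(targets=[0,0,0,0,0,0,0,0,0,0,0,0,0,0,0,0])

```text
time: 6.1
tcp_pos: [0.4938, -0.0074, 0.2118]
tool_rot: [0.065, 0.998, 0.001, 0.0]
contact_force: [1.1, 5.9, -0.1]
gripper_width: 0.417
```

Request:
jog_arm(targets=[0,0,0,0,0,0,0,0,0,0,0,0])

```text
time: 6.35
tcp_pos: [0.4939, -0.0074, 0.2118]
tool_rot: [0.065, 0.998, 0.001, 0.0]
contact_force: [0.6, 5.3, 0.2]
gripper_width: 0.416
```

Request:
jog_arm(targets=[0,0.1,0,0,0.19,0,-0.35,0,0.19,0,-0.35,0,0.19,0,-0.35,0,0,0,0,0])

```text
time: 6.77
tcp_pos: [0.4882, -0.0065, 0.2224]
tool_rot: [0.065, 0.998, 0.0, 0.001]
contact_force: [3.5, 2.8, -4.3]
gripper_width: 0.415
```

Request:
jog_arm(targets=[0.19,0,-0.35,0,0.19,0,-0.35,0,0.19,0,-0.35,0,0.19,0,-0.35,0,0.19,0,-0.35,0,0.19,0,-0.35,0,0.14,0,-0.26,0,0,0,0,0,0,0,0,0])

```text
time: 7.52
tcp_pos: [0.4757, -0.0049, 0.2461]
tool_rot: [0.065, 0.998, 0.0, 0.001]
contact_force: [0.7, 4.1, 2.8]
gripper_width: 0.415
```

Request:
jog_arm(targets=[0.1,0,-0.18,0,0.1,0,-0.18,0,0,0,0,0,0,0,0,0])

```text
time: 7.85
tcp_pos: [0.4748, -0.0048, 0.2473]
tool_rot: [0.065, 0.998, 0.0, 0.002]
contact_force: [13.3, 3.3, -14.3]
gripper_width: 0.418
```

Request:
jog_arm(targets=[-0.1,0,0.2,0,0,0,0,0,0,0,0,0,0,0,0,0,0,0,0,0,0,0,0,0,0,0,0,0,0,0,0,0,0,0,-0.5,0,0,0,-2.5,0], hand=8.8)

```text
time: 8.68
tcp_pos: [0.4718, -0.0047, 0.2738]
tool_rot: [0.065, 0.998, -0.0, -0.004]
contact_force: [-0.4, 0.0, -0.2]
gripper_width: 1.003
```

Request:
jog_arm(targets=[0,0,-3,7.1,0,0,-3,7.1,0,0,-3,7.1,0,0,-1,7.1,0,0,0,7.1,0,0,0,7.1,0,0,0,7.1,0,0,0,7.1,0,0,0,7.1,0,0,0,7.1])

```text
time: 9.52
tcp_pos: [0.4744, -0.0048, 0.3779]
tool_rot: [0.635, 0.773, 0.0, 0.0]
contact_force: [-0.5, 0.6, 0.7]
gripper_width: 0.999
```

Request:
jog_arm(targets=[0,0,0,7.1,0,0,0,7.1,0,0,0,7.1,0,0,0,7.1,0,0,0,7.1,0,0,0,7.1,0,0,0,7.1,0,0,0,7.1,0,0,0,7.1,0,0,0,7.1])

```text
time: 10.35
tcp_pos: [0.4744, -0.0048, 0.3779]
tool_rot: [0.966, 0.26, 0.0, 0.0]
contact_force: [-0.2, 0.3, -0.3]
gripper_width: 0.998
```

Request:
jog_arm(targets=[0,0,0,7.1,0,0,0,7.1,0,0,0,7.1,3,0,0,7.1,3,0,0,7.1,3,0,0,2.5,4,0,0,0,0,0,0,0])

```text
time: 11.02
tcp_pos: [0.6086, -0.0074, 0.3747]
tool_rot: [0.998, -0.065, -0.0, 0.0]
contact_force: [0.2, -0.7, -1.0]
gripper_width: 0.998
```

```bash
python3 - <<'E'
from h import *
import pickle
s=manip.sense();W=vision.snapshot("wrist");T=vision.snapshot("top");pickle.dump((s,W),open("w3.pkl","wb"))
print(s["time"],s["tcp_pos"].round(4),s["contact_force"].round(1),R.from_quat(s["tool_rot"]).as_matrix().round(4),s["qpos"].round(2))
im=np.vstack([cv2.resize(W["img"],(560,350)),cv2.resize(T["img"][140:245,240:364],None,fx=2.3,fy=2.3,interpolation=2)[:, :].copy() if 0 else np.pad(cv2.resize(T["img"][140:245,240:364],None,fx=2.3,fy=2.3),((0,0),(0,560-285),(0,0)))])
cv2.imwrite("pics/w3.png",im[:,:,::-1])
print(proj(cam(W,s),[[.6036,-.0226,.17]]))
E
```

```text
11.0167 [ 0.6086 -0.0074  0.3747] [ 0.2 -0.7 -1. ] [[ 9.915e-01 -1.304e-01 -7.000e-04]
 [-1.304e-01 -9.915e-01 -3.000e-04]
 [-6.000e-04  4.000e-04 -1.000e+00]] [-0.05  0.1   1.66 -0.    1.38  1.65]
[[336.36497938 192.25434804]]
```

View pics/w3.png

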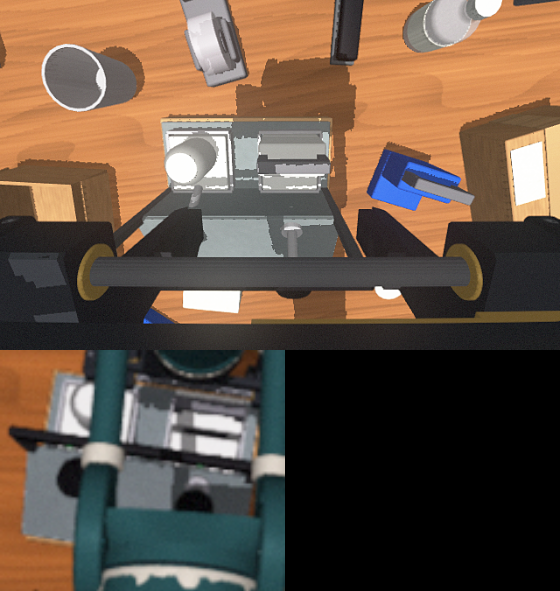

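Request:
jog_arm(targets=[-0.3,1.6,1,0,0,0,4,0,0,0,4,0,0,0,4,0,0,0,2,0,0,0,1.8,0,0,0,0,0,0,0,0,0,0,0,0,0])

```text
time: 11.87
tcp_pos: [0.599, -0.0222, 0.2117]
tool_rot: [0.998, -0.065, 0.001, 0.0]
contact_force: [0.6, 0.4, 0.2]
gripper_width: 0.997
```

```bash
python3 - <<'E'
from h import *
import pickle
s=manip.sense();W=vision.snapshot("wrist")
print(s["time"],s["tcp_pos"].round(4),s["contact_force"].round(1))
cv2.imwrite("pics/w4.png",W["img"][:,:,::-1])
print(proj(cam(W,s),[[.6036,-.0226,.17]]))
E
```

```text
11.8667 [ 0.599  -0.0222  0.2117] [0.6 0.4 0.2]
[[318.41123883 269.80246772]]
```

View pics/w4.png

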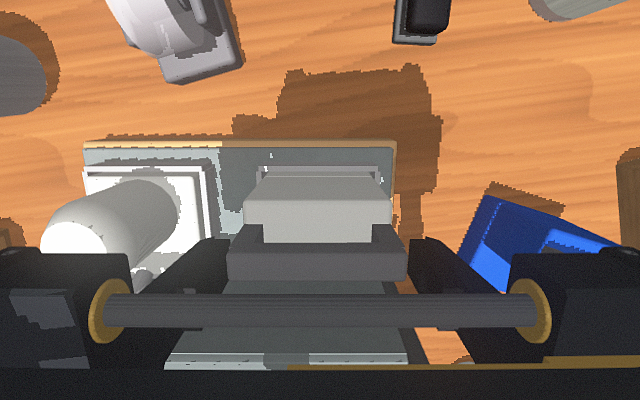

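Request:
jog_arm(targets=[0.4,0,0.4,0,0,0,0,0,0,0,0,0,0,0,0,0,0,0,0,0,0,0,0,0], hand=5)

```text
time: 12.42
tcp_pos: [0.6039, -0.0226, 0.2071]
tool_rot: [0.998, -0.065, 0.002, -0.0]
contact_force: [1.5, 0.9, 5.4]
gripper_width: 0.882
```

Request:
jog_arm(targets=[0,0,0,0,0,0,0,0])

```text
time: 12.58
tcp_pos: [0.6039, -0.0227, 0.2071]
tool_rot: [0.998, -0.065, 0.002, -0.0]
contact_force: [2.8, 2.6, 6.0]
gripper_width: 0.883
```

Request:
jog_arm(targets=[0,0,-0.8,0,0,0,-0.8,0,0,0,-0.8,0,0.3,0,-1,0,0.3,0,-1,0,0,0,0,0])

```text
time: 13.08
tcp_pos: [0.6101, -0.0238, 0.2525]
tool_rot: [0.998, -0.065, 0.002, 0.0]
contact_force: [0.1, 0.9, -2.3]
gripper_width: 0.882
```

```bash
python3 - <<'E'
from h import *
import pickle
s=manip.sense();S=vision.snapshot("scene");W=vision.snapshot("wrist")
print(s["time"],s["tcp_pos"].round(4),s["contact_force"].round(1),s["gripper_width"])
im=np.hstack([cv2.resize(S["img"][140:300,260:400],(350,400)),cv2.resize(W["img"],(440,275),)[:0].reshape(0,440,3) if 0 else np.pad(cv2.resize(W["img"],(440,275)),((0,125),(0,0),(0,0)))])
cv2.imwrite("pics/w5.png",im[:,:,::-1])
E
```

```text
13.0833 [ 0.6101 -0.0238  0.2525] [ 0.1  0.9 -2.3] 0.8819557947210633
```

View pics/w5.png

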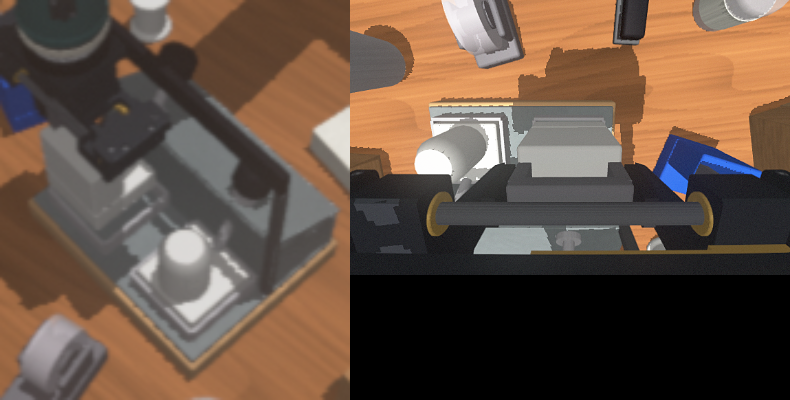

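Request:
jog_arm(targets=[0,0,-2,0,0,0,-3,0,0,0,-3,0,0,-2,-1,0,0,-3.5,0,0,0,-3.5,0,0,0,-3.5,0,0,0,-3.5,0,0,0,-3.5,0,0,0,-3.5,0,0])

```text
time: 14.02
tcp_pos: [0.6378, 0.206, 0.3383]
tool_rot: [0.998, -0.065, -0.001, 0.0]
contact_force: [-0.7, -0.1, -3.3]
gripper_width: 0.882
```

Request:
jog_arm(targets=[0,-3.5,0,0,-2,-3,0,0,-2.4,-3,0,1.5,-2.4,-3,0,1.5,-2.4,-2.4,0,0,0,0,0,0,0,0,0,0])

```text
time: 14.6
tcp_pos: [0.5671, 0.3674, 0.3382]
tool_rot: [0.996, -0.089, -0.001, 0.001]
contact_force: [-0.4, -0.6, -3.8]
gripper_width: 0.884
```

```bash
python3 - <<'E'
from h import *
s=manip.sense();M=R.from_quat(s["tool_rot"]).as_matrix()
d=np.array([.5687,.3639,.174])-s["tcp_pos"]
print(s["time"],s["tcp_pos"].round(4),s["contact_force"].round(1),s["gripper_width"],(M.T@d*100).round(2),M.round(3)[0],s["qpos"].round(2))
W=vision.snapshot("wrist");c=cam(W,s);P=proj(c,[[.6235,.4263,.085],[.6,.287,.085],[.5006,.4403,.085],[.4774,.3165,.085]])
im=np.ascontiguousarray(W["img"])
for p in P: cv2.circle(im,tuple(int(v) for v in p.clip(-999,999)),4,(255,0,255),1)
cv2.imwrite("pics/w6.png",im[:,:,::-1])
E
```

```text
14.6 [0.5671 0.3674 0.3382] [-0.4 -0.6 -3.8] 0.8842858310292033 [ 0.25  0.29 16.42] [ 0.984 -0.178 -0.002] [ 0.54  0.25  1.56 -0.    1.34  2.29]
```

View pics/w6.png

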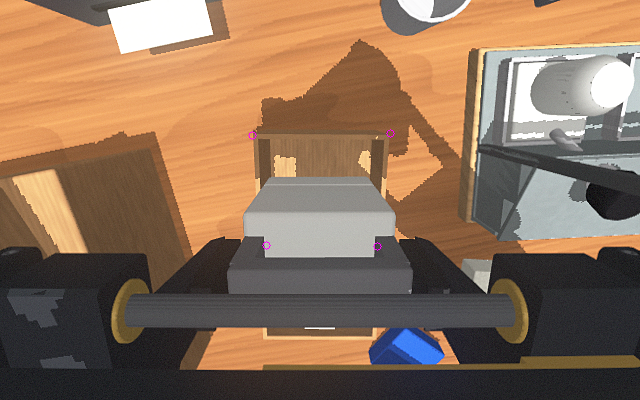

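Request:
jog_arm(targets=[0.3,0.3,2,0,0,0,3.5,0,0,0,3.5,0,0,0,3.5,0,0,0,2,0,0,0,1,0,0,0,0.3,0,0,0,0,0,0,0,0,0])

```text
time: 15.4
tcp_pos: [0.5727, 0.3624, 0.1834]
tool_rot: [0.996, -0.092, 0.001, -0.001]
contact_force: [0.1, 0.4, -2.1]
gripper_width: 0.882
```

Request:
jog_arm(targets=[0,0,0.3,0,0,0,0.3,0,0,0,0,0,0,0,0,0])

```text
time: 15.73
tcp_pos: [0.5713, 0.3624, 0.176]
tool_rot: [0.996, -0.091, 0.0, -0.0]
contact_force: [-0.8, 0.4, -3.0]
gripper_width: 0.885
```

Request:
jog_arm(targets=[0,0,0.2,0,0,0,0.2,0,0,0,0,0,0,0,0,0])

```text
time: 16.07
tcp_pos: [0.572, 0.3626, 0.1741]
tool_rot: [0.996, -0.091, 0.001, -0.0]
contact_force: [-2.1, -1.7, 6.1]
gripper_width: 0.879
```

Request:
jog_arm(targets=[0,0,0,0,0,0,0,0,0,0,0,0,0,0,0,0,0,0,0,0,0,0,0,0], hand=8.8)

```text
time: 16.57
tcp_pos: [0.5712, 0.3622, 0.1712]
tool_rot: [0.996, -0.091, -0.0, 0.0]
contact_force: [-0.7, 0.2, 0.2]
gripper_width: 1.0
```

Request:
jog_arm(targets=[0,0,-0.5,0,0,0,-1,0,0,0,-2,0,0,0,-3.5,0,0,0,-3.5,0,0,0,-3.5,0,0,0,-4,0,0,0,-3,0,0,0,0,0])

```text
time: 17.32
tcp_pos: [0.5735, 0.3636, 0.3928]
tool_rot: [0.996, -0.091, 0.007, -0.005]
contact_force: [0.6, 0.3, 1.2]
gripper_width: 1.0
```

```bash
python3 - <<'E'
from h import *
s=manip.sense();M=R.from_quat(s["tool_rot"]).as_matrix()
print(s["time"],s["tcp_pos"].round(4),s["contact_force"].round(1),s["gripper_width"],M.round(3))
W=vision.snapshot("wrist");S=vision.snapshot("scene")
im=np.hstack([cv2.resize(W["img"],(480,300)),cv2.resize(S["img"][130:350,280:520],(320,293)) if 0 else cv2.resize(S["img"][140:350,280:520],(320,300))])
cv2.imwrite("pics/w7.png",im[:,:,::-1])
E
```

```text
17.3167 [0.5735 0.3636 0.3928] [0.6 0.3 1.2] 1.0004767972699293 [[ 0.983 -0.182  0.014]
 [-0.182 -0.983  0.008]
 [ 0.012 -0.01  -1.   ]]
```

View pics/w7.png

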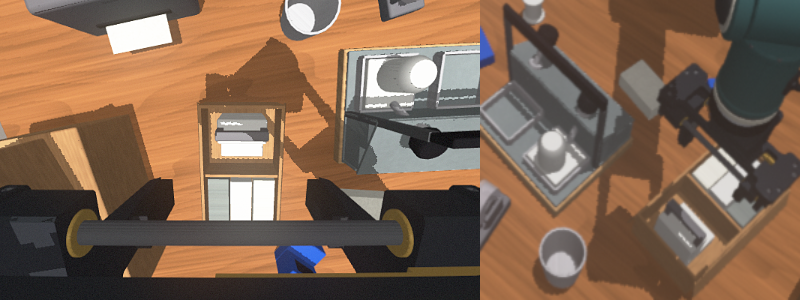

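Request:
jog_arm(targets=[-0.3,3.8,0,0,-0.3,3.8,0,0,-0.3,3.8,0,0,-0.3,3.8,0,0,-0.3,3.8,0,0,-0.3,3.8,0,0,-0.3,3.8,0,0,-0.3,3.8,0,0,-0.3,3.8,0,0,-0.3,3.8,0,0], hand=0)

```text
time: 18.25
tcp_pos: [0.4709, -0.0074, 0.3794]
tool_rot: [0.996, -0.091, -0.002, 0.0]
contact_force: [0.8, -0.2, -0.1]
gripper_width: 0.265
```

Request:
jog_arm(targets=[0,0,0,-7.1,0,0,0,-7.1,0,0,0,-7.1,0,0,0,-7.1,0,0,0,-7.1,0,0,0,-7.1,0,0,0,-7.1,0,0,0,-7.1,0,0,0,-7.1,0,0,0,-7.1])

```text
time: 19.08
tcp_pos: [0.4717, -0.0059, 0.3792]
tool_rot: [0.862, 0.507, -0.002, -0.001]
contact_force: [-0.1, -0.2, -0.3]
gripper_width: 0.004
```

Request:
jog_arm(targets=[0,0,0,-7.1,0,0,0,-7.1,0,0,0,-7.1,0,0,0,-7.1,0,0,0,-7.1,0,0,0,-7.1,0,0,0,-7.1,0,0,0,-7.1,0,0,0,-7.1,0,0,0,-7.1])

```text
time: 19.92
tcp_pos: [0.4717, -0.0059, 0.3792]
tool_rot: [0.408, 0.913, -0.001, -0.002]
contact_force: [-0.3, 0.0, 0.6]
gripper_width: 0.006
```

Request:
jog_arm(targets=[0,0,0,-7.1,0,0,0,-7.1,0,0,0,-7.1,0,0,0,-7.1,0,0,0,-7.1,0,0,0,-5.5,0,0,0,0,0,0,0,0])

```text
time: 20.58
tcp_pos: [0.472, -0.0059, 0.3798]
tool_rot: [0.067, 0.998, 0.0, -0.001]
contact_force: [-0.1, -0.2, 0.4]
gripper_width: 0.007
```

```bash
python3 - <<'E'
from h import *
s=manip.sense();M=R.from_quat(s["tool_rot"]).as_matrix()
d=np.array([.4748,-.0048,.30])-s["tcp_pos"]
print(s["time"],s["tcp_pos"].round(4),s["gripper_width"],(M.T@d*100).round(2),M.round(3),s["qpos"].round(2))
W=vision.snapshot("wrist");im=np.ascontiguousarray(W["img"])
X=np.array([.9915,-.1305,0]);top=np.array([.5839,-.0201,0])-.1019*X+[0,0.001,.2107]
p=proj(cam(W,s),[top])[0];print(p)
cv2.circle(im,(int(p[0]),int(p[1])),4,(255,0,255),1);cv2.imwrite("pics/w8.png",im[:,:,::-1])
E
```

```text
20.5833 [ 0.472  -0.0059  0.3798] 0.0065367772246235105 [-0.29  0.15  7.98] [[-0.991  0.133 -0.003]
 [ 0.133  0.991  0.   ]
 [ 0.003 -0.    -1.   ]] [-0.07 -0.17  1.91  0.    1.4  -1.5 ]
[321.57147523 211.86837452]
```

View pics/w8.png

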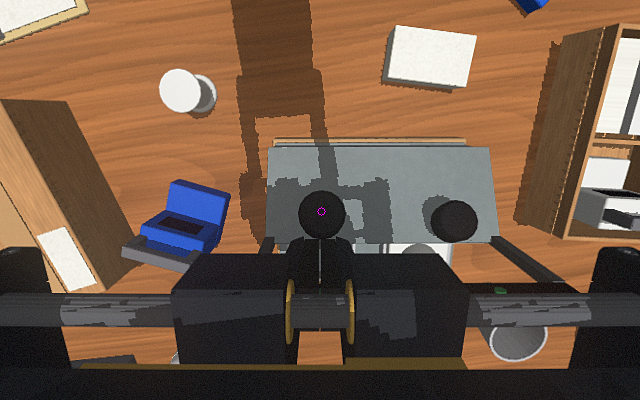

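Request:
jog_arm(targets=[-0.3,0.15,2.5,0,0,0,3,0,0,0,2.5,0,0,0,1,0,0,0,0,0,0,0,0,0,0,0,0,0])

```text
time: 21.22
tcp_pos: [0.4767, -0.0049, 0.2931]
tool_rot: [0.065, 0.998, 0.0, 0.001]
contact_force: [-0.2, -0.1, 0.7]
gripper_width: 0.006
```

Request:
jog_arm(targets=[0,0,0.4,0,0,0,0.4,0,0,0,0.4,0,0,0,0.3,0,0,0,0,0])

```text
time: 21.63
tcp_pos: [0.4755, -0.0048, 0.2758]
tool_rot: [0.065, 0.998, 0.0, -0.0]
contact_force: [-0.0, -0.0, -0.2]
gripper_width: 0.005
```

Now push along the axis (tool x −0.47, z +0.88 per unit).

Request:
jog_arm(targets=[-0.19,0,0.35,0,-0.19,0,0.35,0,-0.19,0,0.35,0,0,0,0,0])

```text
time: 21.97
tcp_pos: [0.4814, -0.0056, 0.2655]
tool_rot: [0.065, 0.998, 0.0, -0.0]
contact_force: [-3.1, 0.6, 2.6]
gripper_width: 0.009
```

Request:
jog_arm(targets=[-0.19,0,0.35,0,-0.19,0,0.35,0,-0.19,0,0.35,0,-0.19,0,0.35,0,-0.19,0,0.35,0,0,0,0,0])

```text
time: 22.47
tcp_pos: [0.491, -0.0069, 0.2473]
tool_rot: [0.065, 0.998, -0.0, -0.0]
contact_force: [-0.1, -0.8, -0.0]
gripper_width: 0.008
```

Request:
jog_arm(targets=[-0.1,0,0.3,0,0,0,0.3,0,0,0,0.2,0,0,0,0,0,0,0,0,0])

```text
time: 22.88
tcp_pos: [0.4918, -0.0069, 0.2403]
tool_rot: [0.065, 0.998, 0.0, -0.0]
contact_force: [-0.3, -0.4, -1.0]
gripper_width: 0.004
```

Request:
jog_arm(targets=[0,0,0.2,0,0,0,0,0,0,0,0,0])

```text
time: 23.13
tcp_pos: [0.4922, -0.007, 0.2393]
tool_rot: [0.065, 0.998, -0.0, 0.001]
contact_force: [-2.6, -0.5, 4.5]
gripper_width: 0.007
```

Request:
jog_arm(targets=[0,0,0.2,0,0,0,0,0,0,0,0,0])

```text
time: 23.38
tcp_pos: [0.4925, -0.007, 0.2389]
tool_rot: [0.065, 0.998, -0.0, 0.001]
contact_force: [-6.2, -0.0, 13.4]
gripper_width: 0.007
```

Request:
jog_arm(targets=[0,0,-0.5,0,0.3,0,-1.5,0,0.5,0,-3,0,1,0,-4,0,1,0,-4,0,0.5,0,-1,0,0,0,0,0,0,0,0,0,0,0,0,0])

```text
time: 24.13
tcp_pos: [0.4586, -0.0026, 0.3741]
tool_rot: [0.065, 0.998, -0.0, -0.002]
contact_force: [-0.6, -0.3, -0.6]
gripper_width: 0.006
```

```bash
python3 - <<'E'
from h import *
s=manip.sense();print(s["time"],s["tcp_pos"].round(4),s["contact_force"].round(1),s["qd"].round(3))
W=vision.snapshot("wrist");im=np.ascontiguousarray(W["img"])
X=np.array([.9915,-.1305,0]);top=np.array([.5839,-.0201,0])-.0831*X+[0,0.001,.1754]
p=proj(cam(W,s),[top])[0];print(p)
cv2.circle(im,(int(p[0]),int(p[1])),4,(255,0,255),1)
S=vision.snapshot("scene")["img"]
im=np.vstack([cv2.resize(im,(480,300)),np.pad(cv2.resize(S[130:350,260:520],(354,300)),((0,0),(0,126),(0,0)))])
cv2.imwrite("pics/w9.png",im[:,:,::-1])
E
```

```text
24.1333 [ 0.4586 -0.0026  0.3741] [-0.6 -0.3 -0.6] [-0.001  0.017  0.012 -0.     0.004  0.002]
[319.67246071 235.46589753]
```

View pics/w9.png

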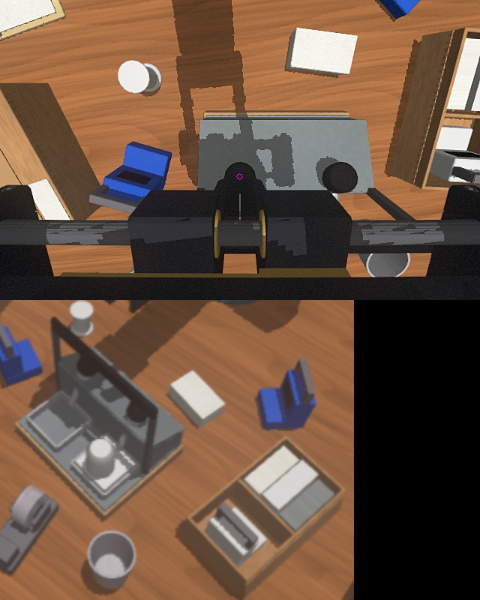

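The knob is back at its start position, level with the other one. The logger stands upright in the empty half of the carton and nothing else has moved. Handing in.

```bash
python3 -c "
from plant import job
print(job.finish_job())"
```

```text
the job is handed in; nothing more can be done
None
```

The logger now stands upright in the empty half of the carton, and its knob is pushed home again. I handed the job in at about 24 s.

- **Pulling the knob:** The logger was in the right bay. I gripped that bay's knob with the gripper just in front of the status bar and pulled about 40 mm along its axis. It stopped hard at about 19 N, and the next picture showed it out.
- **Moving the logger:** I gripped the handle end to end (78 mm), lifted the logger over the canister and set it down in the carton. The floor contact force was about 6 N, and pictures show it upright.
- **Pushing the knob back:** I pushed it along its axis with closed fingertips and it clicked in. Pressing again met a hard stop at about 15 N, with the head within 1–2 mm of where I expected it. The last pictures show it level with the other knob.
- **The rest of the desk:** The canister, the other knob and the bystanders in view look unmoved in the last pictures. I checked this by eye only and did not measure it.

**Disagreements:**
- The first height estimates for the knob heads ranged from 154 to 169 mm. I settled it with a third view and the known head size.
- The canister top, measured only as a check, came out about 13 mm off in x. I did not use it.
- The knob grip closed to 37 mm instead of 40 mm because the pads sat slightly off the head's centre. It did not slip.
- I viewed 11 pictures, one over the budget, to confirm the end state.

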